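# Start up the coffee brewer

### The arm

A 6-joint arm with a two-finger parallel gripper is mounted at the origin on the work surface. World frame = base frame: x ahead of the robot, y to its left, z up, the work surface at z = 0. Lengths are in mm, angles in degrees, forces in N, time in s.
With the tool pointing down it reaches from about 375 to 900 mm from the base axis. Payload 3.1 kg.
Tool frame: the origin (TCP) lies at the very end of the fingers, on their centre line; the grasp point (between the pads) lies 19 mm behind it; y points along the fingers, x is the direction in which the jaws open and shut, and the axes are right-handed (so a half turn about y gives the same grasp; the last joint's range is limited). The gripper opens to 87 mm and grips with 3 to 60 N. Pads are 19 mm wide; open, the fingers measure 117 mm over their backs; the gripper's body (75 mm by 190 mm) begins 51 mm behind the grasp point.
Start: joints at [-77.55, 30.224, 82.088, -0, 67.689, -10.227], TCP at [240.987, -576.647, 222.548] pointing down, gripper open.
Joint ranges: [-176.69, 176.69], [-43.24, 126.21], [12.49, 139.97], [-82, 262], [0, 151.66], [-163.58, 163.58]. Speed limits (degrees/s): [159.86, 159.86, 180, 180, 180, 180].

### API

Orientations are given as [roll, pitch, yaw] about the fixed x, y, z axes, in that order (R = Rz(yaw) Ry(pitch) Rx(roll)).
In Python, from rig import arm gives the robot as it stands.
- The arm moves only by the shell command python3 -m jog 'ROWS' [FORCE]. ROWS is JSON, a list of rows, each a list of 3 entries, a list of its own where there are three numbers: the turn, a rotation vector about the world's x, y, z in rad, then the shift along the world's x, y, z in cm, then the opening, from 0 (shut) to 1 (fully open). In form: [[[rx, ry, rz], [dx, dy, dz], gripper], ...]. A call has 1 to 8 rows; each row shifts and turns the pose as measured when the row begins; what a row does not reach is not made up. A row lasts 1/8 s, in which the tool goes at most 62.5 mm and 10.7 degrees, less where a joint would pass 70% of its speed; a pose out of reach is approached as far as the arm can. A call is refused whole if a number of a shift passes 6.25 or a number of a turn 0.188, either way. A call with a gripper value outside its range is refused whole. The fingers move at their own pace and stop on an object; FORCE is the grip in N (left out, the last holds). Time passes only in rows, so rows that do not move let the fingers close. It gives the time, the measured TCP pose, the force and the opening at its end, in the units of the state.
- arm.observe(): the state, without advancing time (a new reading comes with each control period).
- arm.grab_frame(name): name is "side" or "top" or "wrist"; returns the picture (400x640x3 uint8, blue, green, red); there is no depth.
- arm.calibration(name): a dict with "fx", "fy", "cx", "cy" (pixels), "R" (3x3) and "t" (3): a world point X has camera coordinates R X + t; the wrist camera has in their place "hand_eye" (4x4, takes a point from camera to tool coordinates, whose origin is the TCP and whose axes are the tool frame's). Camera axes: x right, y down, z forward; pixel columns grow to the right and rows downward; lengths in mm; the calibration is good to about 2 mm. A picture is of the moment at which its call begins: read the wrist's pose just before it. calibration takes no time and is no camera call.
- arm.job_done(): hands the job in, once; it reports no verdict.
Trained networks look in the newest picture that a camera, given by its name, has taken for a name from the list of things; names that differ only in an ending like _2 or _b are one class to them, and where a whole thing is asked for, a point or a joint stands for the part that bears it (a point fixed in the world has none). Each returns a list of dicts, best first, with "p" (0 to 1); they miss things now and then, are a little off and sometimes report something else, mostly with a low value. They report only what shows in the picture. A call takes as long as a camera call.
- arm.regions_of(camera, target): "mask" (400x640 bool, what is visible of it).
- arm.spot_point(camera, target): "location" ([x, y, z] in mm, in the coordinates of the camera as it stood for that picture, good to about 4 mm: a listed point, or the origin of a listed thing).
The state is a dict: "time_s": time; "q": joint angles; "joint_vel": joint speeds; "tau": joint torques, N m; "eef_pos": TCP position; "tcp_rot": TCP orientation; "ft_force": force on the tool from outside, world axes, zero at the start; "moment": the same for the moment, N m; "finger_gap": finger opening in mm.
Only numpy, scipy, OpenCV 4.12 (cv2) and the standard library are available. Lean on these libraries where they do the work, as an engineer would, in place of code of your own. Each camera call takes 0.05 s, during which the arm holds its last target.

### The job

Start up the coffee brewer by pushing and pressing, in this order: push its grounds drawer fully home, press the raised near end of the rocker all the way down so that it tips right over, press the long bar key fully down, and last press the large round key fully down. Each must be finished before the next is begun. Leave the small square key alone, and do not pick up or knock about the cups and other things standing around.

Things in the scene. Friction and masses are not known exactly. Their poses are not given: they have to be found in the camera images.
- brewer: Low steel bean-to-cup brewer. Origin on the counter under the middle of its row of four controls. x points away from its front (roughly away from the robot), y to its left, z up. Front face at x -60, rear at +125. Left of the keys (y 185 to 295) stands its grinder tower, 282 tall plus an 85 hopper; its spout, 150 up, juts 30 out of the front face.
- brewer_deck (a point): Point on the flat deck, 90 above the brewer's origin; the deck spans x -60 to +125, y -140 to +185. Four controls sit in it at x 0 and y -99, -33, +33, +99, in an order that changes: a rocker, a long bar key, a large round key and a small square key, all black, each in a flat grey bezel 84 (x) by 54 (y), 3 thick.
- drawer_front (a point): Middle of the front face of the grounds drawer, a flat steel plate 150 wide (y), 52 tall (10 to 62 above the counter) below the deck, in line with the brewer's origin. It faces the brewer's -x; when home it still stands 35 in front of the brewer's front face, 95 from the brewer's origin. Its attitude is the brewer's.
- drawer (a joint): How far the grounds drawer is open (m): 0 fully home against its stop; starts 0.018 to 0.04 open. It slides along the brewer's x (pushing to +x closes) with about 2.5 N of friction and stays where it is left.
- rocker_near_end (a point): The point to press, on top of the rocker's near end (brewer's -x), raised at the start. The rocker is a black paddle 64 long (x), 34 wide, 10 thick, tipping about its middle (brewer's y axis, 10 above the deck); this point is 26 from the axis, about 20 above the deck at the start, 9.5 when fully over, and moves with it. At the start its attitude is the brewer's.
- rocker (a joint): Tilt of the rocker (rad): 0 off (near end raised), 0.42 on (near end fully down). Friction of 0.05 N m, about 2 to 4 N at the near end; it stays where it is left.
- bar_key_top (a point): Long narrow bar key, 56 (x) by 20 (y), black plastic; the keys' tops stand 16 above the deck when up. This point is the centre of its top and goes down with it. Its attitude is the brewer's.
- bar_key (a joint): How far the bar key is down (m): 0 up, 0.008 fully down. It goes straight down against about 3 N of friction and stays where it is pushed to (no spring).
- round_key_top (a point): Large round key, 36 across, black plastic; the keys' tops stand 16 above the deck when up. This point is the centre of its top and goes down with it. Its attitude is the brewer's.
- round_key (a joint): How far the round key is down (m): 0 up, 0.008 fully down. It goes straight down against about 3 N of friction and stays where it is pushed to (no spring).
- square_key_top (a point): Small square key, 24 by 24 (not to be pressed), black plastic; the keys' tops stand 16 above the deck when up. This point is the centre of its top and goes down with it. Its attitude is the brewer's.
- square_key (a joint): How far the square key is down (m): 0 up, 0.008 fully down. It goes straight down against about 3 N of friction and stays where it is pushed to (no spring).
- cup_a: Small white espresso cup, 58 across, 50 tall, standing on the brewer's deck behind the keys. Loose bystander; origin at the centre of its underside.
- cup_b: A second such cup, on the deck behind the keys. Loose bystander; origin at the centre of its underside.
- mug: White mug, 80 across, 90 tall, on the counter to the right of the drawer (robot's view). Loose bystander; origin at the centre of its underside.
- tamper: Steel tamper, 56 across, 86 tall, on the counter to the left of the drawer. Loose bystander; origin at the centre of its underside.
- pitcher: Steel milk pitcher, 90 across, 100 tall, left of the tamper. Loose bystander; origin at the centre of its underside.
- dripper: White conical dripper, 116 across, 85 tall, beside the brewer's right end. Loose bystander; origin at the centre of its underside.
- spoon: Steel spoon, 160 long, lying to the right of the mug. Loose bystander.

How it is judged (in metres and radians):
On the way, in this order (a step that is already met when the one before it is completed fails the run):
1. the grounds drawer is home (value of joint drawer below 0.003 m), for 0.2 s.
2. the rocker is tipped over (value of joint rocker above 0.34 rad), for 0.2 s.
3. the bar key is down (value of joint bar_key above 0.006 m), for 0.2 s.
4. the round key is down (value of joint round_key above 0.006 m), for 0.2 s.
At the end, for the whole second after the job is handed in: The drawer is within 3 mm of home, the rocker is over to at least 0.34 of its 0.42 rad, the bar and round keys are at least 6 of their 8 mm down, the square key is less than 3 mm down, and the cups and other loose things are at rest within 25 mm of where they began (value of joint each of drawer, square_key below 0.003 m and value of joint rocker above 0.34 rad and value of joint each of bar_key, round_key above 0.006 m and linear speed of each of cup_a, cup_b, mug, tamper, pitcher, dripper, spoon below 0.02 m/s and distance of each of cup_a, cup_b, mug, tamper, pitcher, dripper, spoon from where it was at the start of the episode below 0.025 m); the robot touches nothing.
It fails at once if the rocker is tipped half over while the drawer is not home (value of joint rocker above 0.2 rad and value of joint drawer above 0.004 m).
It fails at once if the bar key is pressed before the rocker is over (value of joint bar_key above 0.003 m and value of joint rocker below 0.34 rad).
It fails at once if the round key is pressed before the bar key is down (value of joint round_key above 0.003 m and value of joint bar_key below 0.006 m).
It fails at once if the square key is pressed (value of joint square_key above 0.003 m).
It fails at once if a cup or another loose thing is lifted, carried or knocked 25 mm or more away (distance of any of cup_a, cup_b, mug, tamper, pitcher, dripper, spoon from where it was at the start of the episode above 0.025 m).
It also fails if it takes over 48 s, if anything falls off the work surface, if the arm or the gripper's body presses on something with over 40 N, if the wrist force passes 120 N, or if a joint passes its speed limit or range.

## Working session

There is one attempt and no reset: what is moved stays moved. The work goes in short steps, Python scripts to look and compute and a shell command to move; the robot and the scene stay as the last step left them, time stands still between calls to the robot, and variables do not carry over. Pictures are saved under pics/ and viewed, and the job is handed in when it is done.

```bash
mkdir -p pics; cat > h.py <<'E'
import numpy as np,cv2
from rig import arm
from scipy.spatial.transform import Rotation as Ro
def cam2w(name,p,st=None):
    c=arm.calibration(name)
    if name=='wrist':
        T=np.array(c['hand_eye']);q=T[:3,:3]@p+T[:3,3]
        R=Ro.from_euler('xyz',st['tcp_rot'],degrees=True).as_matrix()
        return R@q+np.array(st['eef_pos'])
    R=np.array(c['R']);return R.T@(np.array(p)-np.array(c['t']))
def proj(name,X):
    c=arm.calibration(name);p=np.array(c['R'])@np.array(X)+np.array(c['t'])
    return c['fx']*p[0]/p[2]+c['cx'],c['fy']*p[1]/p[2]+c['cy']
E
python3 - <<'E'
from h import *
st=arm.observe();print(st)
for n in ['side','top']:
    cv2.imwrite(f'pics/{n}0.png',arm.grab_frame(n))
    for t in ['brewer','brewer_deck','drawer_front','rocker_near_end','bar_key_top','round_key_top','square_key_top','mug','tamper','cup_a']:
        print(n,t,[(round(d['p'],2),np.round(cam2w(n,d['location']),1).tolist()) for d in arm.spot_point(n,t)[:3]])
print(arm.observe()['time_s'])
E
```

```text
{'time_s': 0.0, 'q': array([-7.75490718e+01,  3.02801435e+01,  8.21574571e+01, -4.87196245e-04,
        6.76888319e+01, -1.02280738e+01]), 'joint_vel': array([ 0.02705457, -0.01892108, -0.04275529, -0.01428605,  0.10520469,
       -0.02757792]), 'tau': array([-2.01162334e-04, -4.40045035e+01, -1.76589310e+01,  6.32855552e-02,
        5.84521727e-02, -1.53975193e-04]), 'eef_pos': array([ 240.83425296, -575.93014261,  221.55306983]), 'tcp_rot': array([-89.9779929 ,   0.12450325, -67.32078863]), 'ft_force': array([-0.24024898,  0.39355193, -0.60544934]), 'moment': array([ 0.00879543,  0.00157514, -0.01917945]), 'finger_gap': 86.825100992571}
side brewer [(0.76, [604.1, -67.8, -3.1])]
side brewer_deck [(0.86, [603.9, -74.3, 89.9]), (0.63, [481.7, 82.2, 1.0]), (0.49, [692.9, -147.9, 85.2])]
side drawer_front [(0.77, [493.0, -70.4, 33.7])]
side rocker_near_end [(0.8, [583.4, -100.6, 112.7])]
side bar_key_top [(0.74, [604.8, 30.5, 103.6]), (0.16, [698.6, -153.9, 82.6])]
side round_key_top [(0.5, [603.8, -34.7, 105.4])]
side square_key_top [(0.47, [609.7, -169.3, 105.4])]
side mug [(0.97, [493.4, -272.8, 0.9]), (0.16, [480.5, 80.3, 0.3])]
side tamper [(0.59, [481.3, 79.1, 1.5])]
side cup_a [(0.83, [692.2, -16.0, 89.6]), (0.72, [694.7, -153.1, 84.9])]
top brewer [(0.62, [609.2, -68.9, -1.9]), (0.57, [464.8, 200.7, -3.1])]
top brewer_deck [(0.71, [607.2, -68.8, 90.4])]
top drawer_front [(0.75, [494.4, -72.7, 35.1])]
top rocker_near_end [(0.69, [586.5, -101.7, 111.2]), (0.37, [607.9, -66.3, -4.6])]
top bar_key_top [(0.58, [604.0, 31.6, 104.7])]
top round_key_top [(0.63, [604.3, -37.1, 102.9])]
top square_key_top [(0.68, [609.5, -166.9, 103.7])]
top mug [(0.63, [493.6, -276.9, -8.1]), (0.37, [604.9, -36.2, 101.8])]
top tamper [(0.69, [483.2, 83.0, -8.3])]
top cup_a [(0.92, [697.4, -150.6, 88.3]), (0.63, [688.2, -15.7, 85.8])]
1.1
```

View pics/side0.png

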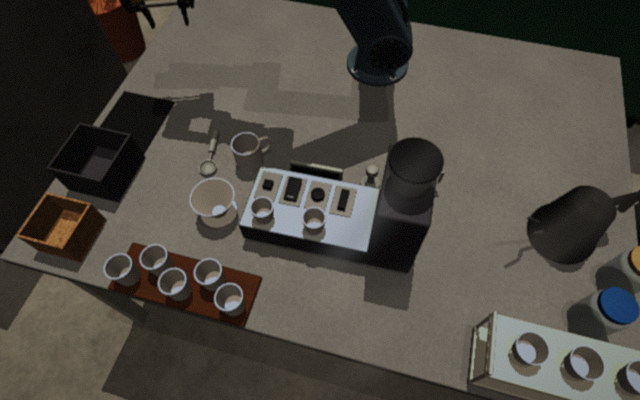

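View pics/top0.png

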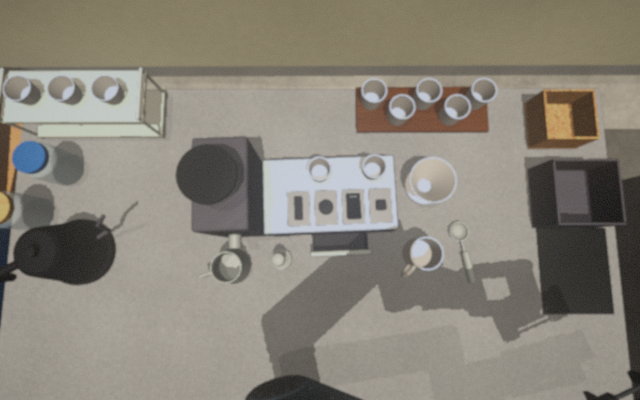

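The side and top views agree. From robot left to right, the controls are bar (y≈31), round (−36), rocker (−101) and square (−168). Brewer yaw is about 1.5°, and the drawer face at x≈494 should be home at ≈511. I'll approach with the fingers closed and the jaws along y.

```bash
python3 -m jog '[[[0,0,-0.125],[2.2,5.6,0],0],[[0,0,-0.125],[2.2,5.6,0],0],[[0,0,-0.125],[2.2,5.6,0],0],[[0,0,0],[2.2,5.6,0],0],[[0,0,0],[2.2,5.6,0],0],[[0,0,0],[2.2,5.6,0],0],[[0,0,0],[2.2,5.6,0],0],[[0,0,0],[2.2,5.6,0],0]]' 20
```

```text
time_s: 2.1
eef_pos: [420.2, -122.3, 224.0]
tcp_rot: [-89.7, -0.5, -90.2]
ft_force: [0.7, -0.3, -0.7]
finger_gap: 15.1
```

```bash
python3 -c "
from h import *
s=arm.observe();print(s['eef_pos'],s['tcp_rot'],s['finger_gap'],s['ft_force'],s['q'])"
```

```text
[ 420.21193323 -122.32790339  224.01429682] [-89.66067852  -0.5072674  -90.16582291] 15.104672073673585 [ 0.74056425 -0.28314756 -0.74162259] [-30.73233334  15.5003361  108.00286427  -0.31889162  55.94707261
  59.60928636]
```

```bash
python3 -m jog '[[[0,0,0.03],[1.5,5.0,0],0],[[0,0,0],[1.0,0,-4.5],0],[[0,0,0],[0,0,-5],0],[[0,0,0],[0,0,-5],0],[[0,0,0],[0,0,-3],0],[[0,0,0],[0,0,0],0]]'
```

```text
time_s: 2.85
eef_pos: [451.5, -66.7, 47.6]
tcp_rot: [-88.9, -0.8, -87.8]
ft_force: [0.6, 0.0, 0.9]
finger_gap: 0.3
```

```bash
python3 - <<'E'
from h import *
for n in ['side','top']:
    cv2.imwrite(f'pics/{n}1.png',arm.grab_frame(n))
    for t in ['drawer_front','rocker_near_end','bar_key_top','round_key_top','square_key_top']:
        print(n,t,[(round(d['p'],2),np.round(cam2w(n,d['location']),1).tolist()) for d in arm.spot_point(n,t)[:2]])
print(arm.observe()['eef_pos'])
E
```

```text
side drawer_front [(0.74, [490.5, -72.9, 32.5])]
side rocker_near_end [(0.59, [580.9, -102.2, 109.8])]
side bar_key_top [(0.5, [601.5, 30.6, 107.9])]
side round_key_top [(0.54, [601.2, -36.7, 103.6])]
side square_key_top [(0.67, [608.7, -168.3, 106.9]), (0.27, [605.1, -71.8, -2.8])]
top drawer_front [(0.63, [491.9, -75.3, 28.1])]
top rocker_near_end [(0.63, [583.7, -101.8, 113.9])]
top bar_key_top [(0.67, [601.2, 32.4, 105.6])]
top round_key_top [(0.57, [603.1, -35.5, 104.8])]
top square_key_top [(0.69, [607.0, -165.7, 106.7])]
[452.86125906 -67.26214595  49.65794448]
```

```bash
python3 -m jog '[[[0,0,0],[1.0,-0.3,-1.4],0],[[0,0,0],[1.0,0,0],0],[[0,0,0],[1.0,0,0],0],[[0,0,0],[0.8,0,0],0]]'
```

```text
time_s: 3.95
eef_pos: [491.0, -69.9, 34.0]
tcp_rot: [-88.9, -0.8, -87.8]
ft_force: [-2.5, -1.0, 1.9]
finger_gap: 0.4
```

Contact shows as ~−2.5 N, which matches the drawer friction. I'll continue in small steps to the stop.

```bash
python3 -m jog '[[[0,0,0],[0.6,0,0],0],[[0,0,0],[0.4,0,0],0]]';python3 -m jog '[[[0,0,0],[0.4,0,0],0]]'; python3 -m jog '[[[0,0,0],[0.4,0,0],0]]'
```

```text
time_s: 4.2
eef_pos: [500.3, -69.4, 33.9]
tcp_rot: [-89.1, -0.8, -87.7]
ft_force: [-7.1, -3.2, 2.8]
finger_gap: 0.3
time_s: 4.32
eef_pos: [500.2, -68.9, 33.6]
tcp_rot: [-89.7, -0.7, -87.6]
ft_force: [-12.4, -5.6, 5.8]
finger_gap: 0.2
time_s: 4.45
eef_pos: [500.0, -68.4, 33.3]
tcp_rot: [-90.2, -0.6, -87.5]
ft_force: [-8.9, -4.7, 4.1]
finger_gap: 0.3
```

```bash
python3 -m jog '[[[0,0,0],[1.0,0,0],0],[[0,0,0],[1.0,0,0],0]]';python3 -m jog '[[[0,0,0],[0,0,0],0],[[0,0,0],[-3,0,0],0],[[0,0,0],[-3,0,0],0],[[0,0,0],[0,0,0],0]]'; python3 - <<'E'
from h import *
for n in ['side','top']:
    cv2.imwrite(f'pics/{n}2.png',arm.grab_frame(n))
    for t in ['drawer_front','brewer_deck']:
        print(n,t,[(round(d['p'],2),np.round(cam2w(n,d['location']),1).tolist()) for d in arm.spot_point(n,t)[:2]])
s=arm.observe();print(s['eef_pos'],s['ft_force'])
im=cv2.imread('pics/top2.png')[140:290,180:430];cv2.imwrite('pics/top2c.png',cv2.resize(im,None,fx=3,fy=3,interpolation=3))
E
```

```text
time_s: 4.7
eef_pos: [499.1, -66.3, 32.2]
tcp_rot: [-92.8, -0.1, -87.2]
ft_force: [-20.6, -9.6, 11.2]
finger_gap: 0.3
time_s: 5.2
eef_pos: [441.4, -67.9, 32.8]
tcp_rot: [-92.3, -0.3, -87.3]
ft_force: [0.7, 0.0, -0.1]
finger_gap: 0.4
side drawer_front [(0.54, [513.1, -69.2, 40.0])]
side brewer_deck [(0.94, [605.8, -72.1, 87.4]), (0.3, [693.9, -153.1, 82.7])]
top drawer_front []
top brewer_deck [(0.75, [605.9, -68.5, 88.4]), (0.47, [513.6, -74.3, 34.7])]
[444.13428555 -68.579009    32.75712829] [ 0.59327925 -0.5320341  -0.08219101]
```

View pics/top2c.png

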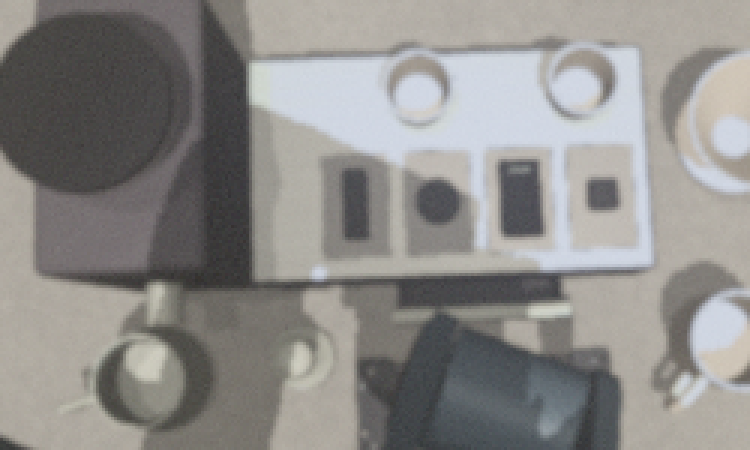

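Drawer reads 513 (expected about 511), so it is home. Next I'll rise, turn the jaws along x and go over the rocker.

```bash
python3 -m jog '[[[0,-0.04,0],[0,0,5.5],0],[[0,0,0],[0,0,5.5],0],[[0,0,0.17],[0,0,5.5],0],[[0,0,0.17],[2,-0.5,0],0],[[0,0,0.17],[2,-0.5,0],0],[[0,0,0.17],[2,-0.5,0],0],[[0,0,0.17],[2,-0.5,0],0],[[0,0,0.17],[2,-0.5,0],0]]'; python3 -m jog '[[[0,0,0.17],[2,-0.5,0],0],[[0,0,0.17],[1,0,0],0],[[0,0,0.17],[0,0,0],0],[[0,0,0],[0,0,0],0]]'
```

```text
time_s: 6.5
eef_pos: [550.6, -93.3, 202.6]
tcp_rot: [-89.9, -0.8, -26.7]
ft_force: [0.1, 0.1, 0.2]
finger_gap: 0.6
time_s: 7.0
eef_pos: [585.3, -98.6, 202.3]
tcp_rot: [-89.9, -1.0, 3.5]
ft_force: [-0.8, -0.1, -0.4]
finger_gap: 0.8
```

```bash
python3 - <<'E'
from h import *
s=arm.observe();print(s['eef_pos'],s['tcp_rot'],s['q'])
im=arm.grab_frame('wrist');cv2.imwrite('pics/w3.png',im)
for t in ['rocker_near_end','bar_key_top','round_key_top','square_key_top']:
    print(t,[(round(d['p'],2),np.round(cam2w('wrist',d['location'],s),1).tolist()) for d in arm.spot_point('wrist',t)[:2]])
E
```

```text
[585.31687746 -98.56946892 202.3426454 ] [-89.93632891  -1.00007441   3.49140201] [-20.58157554  28.76378896  88.70015569   0.52956371  61.64993706
 -24.32139789]
rocker_near_end [(0.63, [583.1, -103.3, 114.7])]
bar_key_top [(0.67, [599.9, 31.3, 105.2])]
round_key_top [(0.64, [607.5, -33.8, 109.4]), (0.3, [603.7, -65.1, -0.8])]
square_key_top []
```

View pics/w3.png

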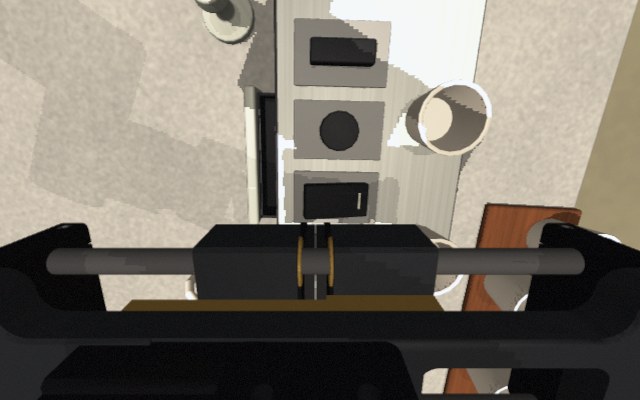

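The wrist view shows bar, round and rocker in order at (343,52), (339,130) and (335,200), consistent with the estimates. I'll descend over the rocker's near end.

```bash
python3 -m jog '[[[0,0,-0.03],[-0.9,-0.35,-4],0],[[0,0,0],[0,0,-3],0],[[0,0,0],[0,0,0],0]]'; python3 -m jog '[[[0,0,0],[0,0,-1],0]]'; python3 -m jog '[[[0,0,0],[0,0,-0.6],0]]'
```

```text
time_s: 7.62
eef_pos: [576.4, -102.4, 132.5]
tcp_rot: [-90.0, -1.2, 1.6]
ft_force: [-0.9, -0.4, -0.3]
finger_gap: 0.4
time_s: 7.75
eef_pos: [577.8, -102.9, 123.8]
tcp_rot: [-90.1, -1.4, 1.5]
ft_force: [-0.0, 0.0, 0.1]
finger_gap: 0.9
time_s: 7.88
eef_pos: [578.1, -103.0, 118.0]
tcp_rot: [-90.1, -1.4, 1.5]
ft_force: [0.3, -1.1, 0.7]
finger_gap: 0.7
```

```bash
python3 -m jog '[[[0,0,0],[-0.2,0.1,-0.6],0]]'; python3 -m jog '[[[0,0,0],[0,0,-0.6],0]]';  python3 -m jog '[[[0,0,0],[0,0,-0.6],0]]'
```

```text
time_s: 8.0
eef_pos: [576.8, -102.2, 112.4]
tcp_rot: [-90.2, -1.5, 1.5]
ft_force: [0.4, -0.2, 0.2]
finger_gap: 0.1
time_s: 8.12
eef_pos: [576.4, -102.1, 106.6]
tcp_rot: [-90.2, -1.5, 1.5]
ft_force: [-0.9, 0.8, 2.6]
finger_gap: 0.6
time_s: 8.25
eef_pos: [576.1, -102.1, 100.6]
tcp_rot: [-90.2, -1.5, 1.6]
ft_force: [-1.5, -0.7, 3.5]
finger_gap: 0.2
```

```bash
python3 -m jog '[[[0,0,0],[0,0,-0.4],0]]'; python3 -m jog '[[[0,0,0],[0,0,-0.4],0]]'; python3 -m jog '[[[0,0,0],[0,0,-0.4],0]]'
```

```text
time_s: 8.38
eef_pos: [576.2, -102.2, 98.9]
tcp_rot: [-90.2, -1.5, 1.6]
ft_force: [-8.5, 2.4, 34.0]
finger_gap: 0.6
time_s: 8.5
eef_pos: [576.3, -102.2, 98.9]
tcp_rot: [-90.2, -1.5, 1.6]
ft_force: [-10.2, 2.1, 36.1]
finger_gap: 0.2
time_s: 8.62
eef_pos: [576.2, -102.2, 99.0]
tcp_rot: [-90.3, -1.6, 1.6]
ft_force: [-9.1, 1.8, 28.0]
finger_gap: 0.5
```

It stops hard at z≈99, as expected for fully over. I'll hold, lift and look.

```bash
python3 -m jog '[[[0,0,0],[0,0,0],0],[[0,0,0],[0,0,4],0],[[0,0,0],[0,0,5],0],[[0,0,0],[-1,0,0],0]]'; python3 - <<'E'
from h import *
s=arm.observe();print(s['eef_pos'],s['tcp_rot'])
im=arm.grab_frame('wrist');cv2.imwrite('pics/w4.png',im)
for n in ['wrist','side','top']:
  if n!='wrist': cv2.imwrite(f'pics/{n}4.png',arm.grab_frame(n))
  for t in ['rocker_near_end','bar_key_top','round_key_top','drawer_front']:
    print(n,t,[(round(d['p'],2),np.round(cam2w(n,d['location'],s),1).tolist()) for d in arm.spot_point(n,t)[:2]])
im=cv2.imread('pics/side4.png')[130:260,220:400];cv2.imwrite('pics/side4c.png',cv2.resize(im,None,fx=4,fy=4,interpolation=3))
E
```

```text
time_s: 9.12
eef_pos: [568.1, -102.5, 192.4]
tcp_rot: [-90.4, -1.9, 1.6]
ft_force: [0.1, 0.2, -0.8]
finger_gap: 0.5
[ 568.06209362 -102.49986515  192.43651939] [-90.35577678  -1.92967849   1.6232861 ]
wrist rocker_near_end [(0.57, [584.8, -100.7, 103.5])]
wrist bar_key_top [(0.61, [600.0, 29.9, 105.6])]
wrist round_key_top [(0.8, [606.2, -35.0, 109.0])]
wrist drawer_front [(0.62, [507.8, -71.8, 35.2])]
side rocker_near_end [(0.54, [581.4, -102.8, 98.7])]
side bar_key_top [(0.72, [601.8, 31.3, 107.8]), (0.54, [602.9, -37.2, 106.4])]
side round_key_top [(0.54, [603.6, -36.2, 106.0]), (0.26, [690.6, -20.0, 89.8])]
side drawer_front [(0.8, [511.3, -72.8, 34.2])]
top rocker_near_end []
top bar_key_top [(0.53, [602.6, 31.3, 106.0]), (0.46, [688.6, -18.5, 90.2])]
top round_key_top [(0.47, [604.7, -36.2, 102.6])]
top drawer_front [(0.62, [512.0, -72.0, 32.5])]
```

View pics/w4.png

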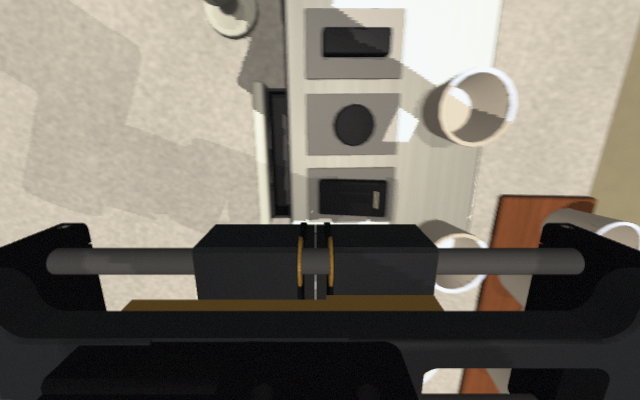

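View pics/side4c.png

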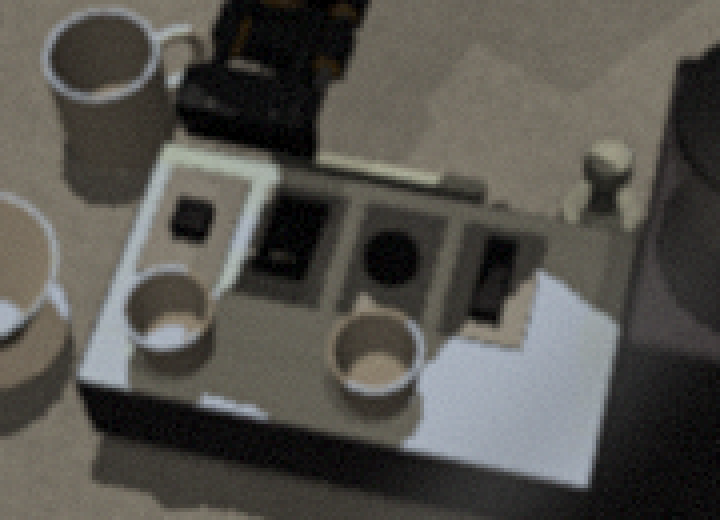

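```bash
python3 -c "
from h import *
print(np.round(arm.calibration('wrist')['hand_eye'],2)); print(cam2w('wrist',np.zeros(3),arm.observe()))"
```

```text
[[   1.      0.      0.      0.47]
 [   0.     -0.26    0.97 -162.71]
 [   0.     -0.97   -0.26   70.39]
 [   0.      0.      0.      1.  ]]
[559.09830385 -30.68483616 351.05029957]
```

The wrist camera sits about 72 mm to the +y side and would come close to the grinder tower at the bar key. I'll lean the tool's upper end about 11° toward −y while I travel there, then press with the tip's lower edge on the bar.

```bash
python3 -m jog '[[[0.1,0.03,0],[0.7,3,0],0],[[0.1,0,0],[1.0,3.5,0],0],[[0,0,0],[1.0,3.5,0],0],[[0,0,0],[0.7,3.8,-0.5],0],[[0,0,0],[0,0,0],0]]'
```

```text
time_s: 10.5
eef_pos: [600.0, 39.6, 183.8]
tcp_rot: [-78.3, 0.0, 1.5]
ft_force: [-0.1, -0.3, 0.6]
finger_gap: 0.5
```

```bash
python3 -m jog '[[[0,0,0],[0.2,-0.2,-3],0],[[0,0,0],[0,0,-3],0],[[0,0,0],[0,0,0],0]]'; python3 -m jog '[[[0,0,0],[0,0,-0.8],0]]'
```

```text
time_s: 10.88
eef_pos: [603.1, 35.7, 123.7]
tcp_rot: [-78.4, -0.2, 1.5]
ft_force: [-0.3, 0.6, -0.4]
finger_gap: 0.3
time_s: 11.0
eef_pos: [604.5, 34.8, 116.9]
tcp_rot: [-78.5, -0.4, 1.5]
ft_force: [-0.5, -0.2, -0.1]
finger_gap: 0.7
```

```bash
python3 -m jog '[[[0,0,0],[-0.1,0.25,-0.6],0]]'; python3 -m jog '[[[0,0,0],[0,0.05,-0.5],0]]'; python3 -m jog '[[[0,0,0],[0,0,-0.5],0]]'
```

```text
time_s: 11.12
eef_pos: [603.9, 36.7, 111.3]
tcp_rot: [-78.5, -0.4, 1.4]
ft_force: [0.2, 0.3, 0.6]
finger_gap: 0.3
time_s: 11.25
eef_pos: [604.1, 37.2, 106.8]
tcp_rot: [-78.5, -0.5, 1.4]
ft_force: [-0.7, -0.2, 3.3]
finger_gap: 0.9
time_s: 11.38
eef_pos: [604.1, 37.3, 102.3]
tcp_rot: [-78.5, -0.5, 1.5]
ft_force: [-0.9, 0.3, 2.7]
finger_gap: 0.0
```

```bash
python3 -m jog '[[[0,0,0],[0,0,-0.4],0]]'; python3 -m jog '[[[0,0,0],[0,0,-0.4],0]]'; python3 -m jog '[[[0,0,0],[0,0,-0.3],0]]'
```

```text
time_s: 11.5
eef_pos: [604.2, 37.3, 99.5]
tcp_rot: [-78.5, -0.5, 1.5]
ft_force: [-6.8, -1.7, 24.4]
finger_gap: 0.3
time_s: 11.62
eef_pos: [604.3, 37.3, 99.3]
tcp_rot: [-78.5, -0.6, 1.5]
ft_force: [-9.5, -3.5, 34.9]
finger_gap: 0.3
time_s: 11.75
eef_pos: [604.2, 37.3, 99.6]
tcp_rot: [-78.4, -0.6, 1.6]
ft_force: [-5.9, -1.5, 17.2]
finger_gap: 0.3
```

The bar key is at its stop: the low edge is at ≈97.5 and fully down is 98. I'll lift, go upright, move over the round key and look.

```bash
python3 -m jog '[[[0,0,0],[0,0,0],0],[[0,0,0],[0,0,4],0],[[0,0,0],[0,0,5],0],[[-0.1,0,0],[-1,-4.5,0],0],[[-0.1,0,0],[-1,-4.5,0],0],[[0,0,0],[-1,-4,0],0],[[0,0,0],[0,0,0],0]]'; python3 - <<'E'
from h import *
s=arm.observe();print(s['eef_pos'],s['tcp_rot'])
for n in ['wrist','side','top']:
  cv2.imwrite(f'pics/{n}5.png',arm.grab_frame(n))
  for t in ['rocker_near_end','bar_key_top','round_key_top','drawer_front']:
    print(n,t,[(round(d['p'],2),np.round(cam2w(n,d['location'],s),1).tolist()) for d in arm.spot_point(n,t)[:2]])
E
```

```text
time_s: 12.62
eef_pos: [575.6, -95.8, 192.5]
tcp_rot: [-90.3, -0.6, 1.8]
ft_force: [0.3, 0.2, 0.2]
finger_gap: 0.7
[575.64906146 -95.78326556 192.50176905] [-90.34575387  -0.63063616   1.7576654 ]
wrist rocker_near_end [(0.88, [581.1, -100.6, 104.2])]
wrist bar_key_top [(0.95, [602.1, 32.6, 97.8])]
wrist round_key_top [(0.75, [604.1, -36.6, 109.0])]
wrist drawer_front [(0.66, [506.6, -70.9, 37.3]), (0.44, [696.5, -149.6, 90.6])]
side rocker_near_end [(0.69, [578.6, -100.3, 100.5])]
side bar_key_top [(0.59, [599.8, 30.7, 97.1])]
side round_key_top [(0.46, [673.6, -296.1, -1.0]), (0.45, [604.6, -35.7, 104.3])]
side drawer_front [(0.61, [511.8, -72.8, 36.4])]
top rocker_near_end []
top bar_key_top [(0.76, [603.6, 28.6, 97.1])]
top round_key_top [(0.55, [604.8, 32.8, 96.5]), (0.43, [603.4, -37.3, 101.6])]
top drawer_front [(0.59, [512.5, -71.0, 34.9])]
```

View pics/wrist5.png

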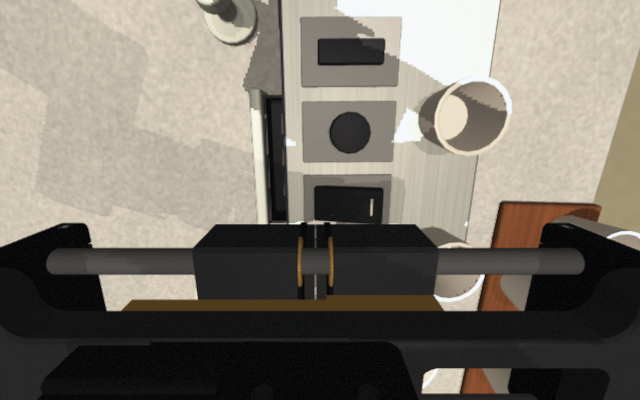

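All three views put the bar key at z≈97, so it is down. Now the round key at (604, −36.5).

```bash
python3 -m jog '[[[0,0,0],[1.4,3,0],0],[[0,0,0],[1.4,2.9,0],0],[[0,0,0],[0,0,-3.5],0],[[0,0,0],[0,0,-3.5],0],[[0,0,0],[0,0,0],0]]'
```

```text
time_s: 14.0
eef_pos: [605.9, -33.3, 122.5]
tcp_rot: [-90.4, -0.8, 1.9]
ft_force: [0.0, 0.6, 0.4]
finger_gap: 0.4
```

```bash
python3 -m jog '[[[0,0,0],[-0.2,-0.3,-0.9],0]]'; python3 -m jog '[[[0,0,0],[0,0,-0.6],0]]'; python3 -m jog '[[[0,0,0],[0,0,-0.5],0]]'
```

```text
time_s: 14.12
eef_pos: [605.5, -36.7, 114.8]
tcp_rot: [-90.4, -1.0, 1.9]
ft_force: [0.3, -1.6, -0.4]
finger_gap: 0.1
time_s: 14.25
eef_pos: [605.6, -37.2, 109.2]
tcp_rot: [-90.5, -1.1, 1.9]
ft_force: [0.2, 0.4, -0.1]
finger_gap: 0.1
time_s: 14.38
eef_pos: [606.1, -37.5, 104.9]
tcp_rot: [-90.5, -1.2, 1.8]
ft_force: [-0.6, 1.2, 3.3]
finger_gap: 0.3
```

```bash
python3 -m jog '[[[0,0,0],[0,0,-0.5],0]]'; python3 -m jog '[[[0,0,0],[0,0,-0.4],0]]'; python3 -m jog '[[[0,0,0],[0,0,-0.3],0]]'
```

```text
time_s: 14.5
eef_pos: [606.1, -37.5, 100.5]
tcp_rot: [-90.5, -1.2, 1.8]
ft_force: [-1.5, 1.5, 2.0]
finger_gap: 0.6
time_s: 14.62
eef_pos: [606.2, -37.5, 98.2]
tcp_rot: [-90.5, -1.2, 1.8]
ft_force: [-7.6, 1.2, 27.8]
finger_gap: 0.6
time_s: 14.75
eef_pos: [606.2, -37.5, 98.2]
tcp_rot: [-90.5, -1.2, 1.9]
ft_force: [-6.7, 1.5, 24.5]
finger_gap: 0.4
```

The round key stops hard at 98.2. I'll lift, back off and check everything.

```bash
python3 -m jog '[[[0,0,0],[0,0,0],0],[[0,0,0],[0,0,4],0],[[0,0,0],[0,0,5],0],[[0,0,0],[-3,-4,1],0],[[0,0,0],[-3,-4,1],0],[[0,0,0],[0,0,0],0]]'; python3 - <<'E'
from h import *
s=arm.observe();print(s['eef_pos'],s['ft_force'])
for n in ['wrist','side','top']:
  cv2.imwrite(f'pics/{n}6.png',arm.grab_frame(n))
  for t in ['rocker_near_end','bar_key_top','round_key_top','square_key_top','drawer_front','cup_a','mug','tamper']:
    print(n,t,[(round(d['p'],2),np.round(cam2w(n,d['location'],s),1).tolist()) for d in arm.spot_point(n,t)[:2]])
E
```

```text
time_s: 15.5
eef_pos: [547.0, -120.1, 211.6]
tcp_rot: [-90.7, -1.6, 2.0]
ft_force: [0.4, -0.4, -0.6]
finger_gap: 0.7
[ 547.00988072 -120.06257975  211.56877338] [ 0.44081616 -0.41448717 -0.60614423]
wrist rocker_near_end []
wrist bar_key_top [(0.82, [602.1, 31.8, 101.2])]
wrist round_key_top [(0.63, [606.6, -36.2, 103.4])]
wrist square_key_top []
wrist drawer_front [(0.62, [507.1, -73.9, 38.5])]
wrist cup_a [(0.89, [696.6, -147.1, 87.7]), (0.59, [692.1, -18.4, 85.2])]
wrist mug [(0.69, [695.0, -17.0, 85.4])]
wrist tamper []
side rocker_near_end [(0.58, [581.2, -102.2, 101.0])]
side bar_key_top [(0.6, [603.5, 31.5, 98.0])]
side round_key_top [(0.71, [606.1, -35.2, 96.3]), (0.66, [671.4, -295.6, -2.0])]
side square_key_top [(0.56, [610.3, -170.1, 105.1])]
side drawer_front []
side cup_a [(0.89, [697.6, -152.8, 83.7]), (0.61, [691.9, -19.9, 91.7])]
side mug [(0.88, [493.5, -272.1, 0.3])]
side tamper [(0.86, [481.4, 79.2, -0.8]), (0.53, [693.5, -18.9, 91.6])]
top rocker_near_end []
top bar_key_top [(0.75, [602.5, 31.2, 97.1])]
top round_key_top [(0.49, [600.5, -36.0, 94.5])]
top square_key_top []
top drawer_front [(0.72, [513.8, -72.8, 32.4])]
top cup_a [(0.7, [691.0, -19.5, 86.5]), (0.63, [694.0, -148.7, 88.2])]
top mug [(0.72, [602.6, -38.0, 95.4]), (0.38, [672.7, -293.3, -1.3])]
top tamper [(0.67, [484.2, 80.8, -6.0])]
```

View pics/side6.png

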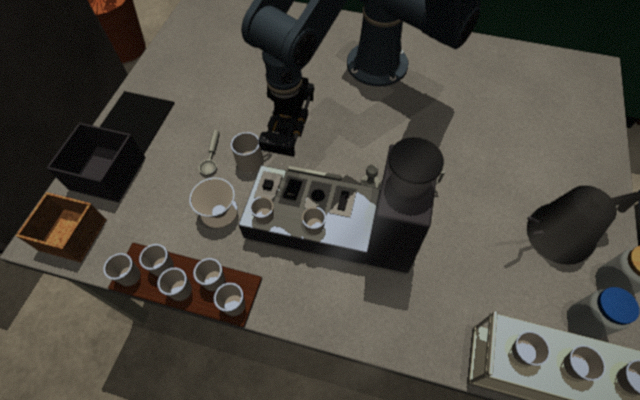

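The side view shows the loose things where they began: mug (245,150), spoon (210,155), cups (262,208) and (313,218), dripper (213,200). The gripper is clear of everything, so I'm handing in.

```bash
python3 -c "
from rig import arm
print(arm.job_done())"
```

```text
the job is handed in; nothing more can be done
None
```

I did the four steps in order: drawer home, rocker tipped over, bar key down, round key down. The job was handed in at about 17 s of the 48 s allowed. It reports no verdict, so the results below are my own readings.

**Stops:** each step ended against a hard stop. The highest forces I read were about 25 N at the drawer and 25–38 N on the other three.

| Item | Last reading | Expected |
|---|---|---|
| Drawer front | x 512–514 | about 511 when home |
| Rocker near end | z about 101 (about 112 before) | 99.5 fully over |
| Bar key top | z 97–98 | 98 fully down |
| Round key top | z 95–96 | 98 fully down |
| Square key top | z 105 | 106 when up |

**Loose things:** the cups, mug and tamper measured within a few mm of where they began. I checked the dripper and spoon only by eye in the side picture. I didn't check the pitcher on its own, but the arm never went near it.

**Readings that disagreed:**
- The wrist camera put the two pressed keys 3–5 mm higher (101 and 103) and the drawer about 5 mm nearer (507) than the fixed cameras did. I trusted the fixed cameras and the hard stops.
- The networks sometimes missed a point or gave false hits. In the last check only the side camera found the rocker and the square key.

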